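Tare the counting scale for a picking bin

ROBOT

A 7-joint arm with a two-finger parallel gripper is mounted at the origin on a cart in front of the work surface, level with it; the furniture and walls round the work are solid. World frame = base frame: x ahead of the robot, y to its left, z up, the work surface at z = 0. Lengths are in m, angles in rad, forces in N, time in s.
With the tool pointing down it reaches from about 0.425 to 0.925 m from the base axis. Payload 6.8 kg.
Tool frame: the origin (TCP) lies on the mounting face of the last link; the fingertips stand 173 mm ahead of it and the grasp point (between the pads) lies 155 mm ahead of it; z points along the fingers, y is the line along which they close (so a half turn about z gives the same grasp; the last joint's range is limited). The gripper opens to 85 mm and grips with 20 to 120 N. Pads are 22 mm wide; open, the fingers measure 114 mm over their backs; the gripper's body (76 mm by 85 mm) begins 54 mm behind the grasp point. The pads swing forward as they close: fully open they stand 13 mm farther back than shut.
Start: joints at [-1.325, 0.477, 0.022, 1.555, -0.011, 1.109, -0.083], TCP at [0.234, 0.633, 0.405] pointing down, gripper open.
Joint ranges: [-2.96, 2.96], [-0.34, 2.1], [-1.41, 1.46], [0.24, 2.44], [-1.37, 4.51], [0.17, 1.92], [-2.96, 2.96]. Speed limits (rad/s): [2.39, 2.39, 3.14, 3.14, 3.14, 3.14, 3.14].

INTERFACE

Orientations are given as a unit quaternion [w, x, y, z].
In Python, from station import bot gives the robot as it stands. The module is installed in compiled form; this text tells all that it offers.
- The arm moves only by the shell command python3 -m pendant 'ROWS' [FORCE]. ROWS is JSON, a list of rows, each a list of 5 numbers: the finger opening in m, from 0 to 0.0854, then the shift along the tool's x, y, z in m, then the turn about the tool's z in degrees. In form: [[jaw, x, y, z, yaw], ...]. A call has 1 to 12 rows; each row shifts and turns the commanded pose from where the row before left it, along the tool's axes as they then stand; what a row does not reach is not made up. A row lasts 1/12 s, in which the tool goes at most 41.7 mm and 7.16 degrees, less where a joint would pass 70% of its speed; a pose out of reach is approached as far as the arm can. A call with a gripper value outside its range is refused whole. The fingers move at their own pace and stop on an object; FORCE is the grip in N (left out, the last holds). Time passes only in rows, so rows that do not move let the fingers close. It gives the time, the measured TCP pose, the force, the opening and the grip force at its end, in the units of the state.
- bot.get_obs(): the state, without advancing time (a new reading comes with each control period).
- bot.read_camera(name): name is "side" or "top"; returns (picture, depth): 420x560x3 uint8, blue, green, red; 420x560 float32, m along the optical axis (not along the pixel's ray), 0 where there is no reading.
- bot.camera_model(name): a dict with "intrinsics" (3x3 intrinsics, pixels), "dist_coeffs" ([k1, k2, p1, p2, k3] as OpenCV has them; the pictures are not rectified), "R" (3x3) and "t" (3): a world point X has camera coordinates R X + t. Camera axes: x right, y down, z forward; pixel columns grow to the right and rows downward; lengths in m; the calibration is good to about 2 mm. A picture is of the moment at which its call begins. camera_model takes no time and is no camera call.
- bot.hand_in(): hands the job in; it is judged then, once.
Trained networks look in the newest picture that a camera, given by its name, has taken for a name from the list of things; names that differ only in an ending like _2 or _b are one class to them, and where a whole thing is asked for, a point or a joint stands for the part that bears it (a point fixed in the world has none). Each returns a list of dicts, best first, with "score" (0 to 1); they miss things now and then, are a little off and sometimes report something else, mostly with a low value. They report only what shows in the picture. A call takes as long as a camera call. They do not tell look-alikes from the thing itself.
- bot.boxes_of(name, camera): "at" ([column, row] in pixels, amid what is visible of it).
- bot.trace(name, camera): "mask" (420x560 bool, what is visible of it) and "at" ([column, row] in pixels, amid what is visible of it).
- bot.pinpoint(name, camera): "at" ([column, row] in pixels: a listed point, or the origin of a listed thing).
The state is a dict: "t": time; "q": joint angles; "joint_vel": joint speeds; "joint_torque": joint torques, N m; "eef_pos": TCP position; "tool_rot": TCP orientation; "contact_force": force on the tool from outside, world axes, zero at the start; "torque": the same for the moment, N m; "gripper_width": opening from 0.0 (shut) to 1.0 (fully open); "grasp_force": force on a finger pad.
Only numpy, scipy, OpenCV 4.12 (cv2) and the standard library are available. Lean on these libraries where they do the work, as an engineer would, in place of code of your own. Each camera call takes 0.05 s, during which the arm holds its last target. There are 200 camera calls.

TASK

Tare the counting scale for the yellow picking bin: stand the empty bin upright in the middle of the scale's dark platform and let go of it. Then press the green key at the right end of the key row until it is fully down, hold it down for about half a second and release it. Press no other key, do not lean on the scale with more than 30 N, and leave the blue-lidded tin, the pliers and the two loose key tags where they are.

Things in the scene. Friction and masses are not known exactly. Their poses are not given: they have to be found in the camera images.
- scale: Low cream counting scale, 297 x 250 x 66 mm, standing fast mid-desk. Origin under its middle at desk height; x to its back, y to its left, z up. Its sloping front panel (display, four keys in a row) faces the robot. The flat dark platform spans x -45 to 123 mm, y -104 to 104 mm.
- platform_mid (a point): Middle of the top face of the scale's dark platform, 66 mm above the desk; axes as the scale's.
- key_3_face (a point): Middle of the top of the green tare key, 53 mm above the desk; axes as the scale's. It is the rightmost of four 16 mm square keys spaced 22 mm along y, 3 mm proud of the panel. Its face slopes up 12 degrees towards the back, so a vertical fingertip meets the back edge, 1.7 mm higher, first. The platform's edge, 13 mm higher, is 38 mm behind it.
- scale_key_3 (a joint): Travel of the green key (m): 0 up, 0.0012 fully down, across its face. It springs back; the spring takes about 5 N to push it fully down (4 N per mm).
- scale_key_2 (a joint): Travel of the orange key just left of the green one (m); same kind of key. Must not be pressed.
- scale_key_1 (a joint): Travel of the right one of the two grey keys (m), left of the orange key. Must not be pressed.
- scale_key_0 (a joint): Travel of the leftmost, grey key (m). Must not be pressed.
- bin: Empty yellow picking bin, open on top, about 60 g, 84 (x) x 52 (y) x 45 mm, walls 3 mm, standing on the desk right or left of the scale. Origin at the middle of its underside; z up, x from its low front (lip 20 mm) to its back. Its side walls are full height from x = -6 to 42 mm: grip it there, across y.
- insert_tin: Round white tin with blue lid, 66 mm in diameter, 33 mm high, on the other side of the scale from the bin; origin at the middle of its underside. Bystander.
- ring_pliers: Orange-handled pliers, 52 x 140 x 12 mm, lying near the desk's front edge, left of the scale's front; origin on the desk under its middle. Bystander.
- tag_green: Green key tag with split ring, 26 x 72 x 22 mm, lying near the desk's front edge, right of the scale's front; origin at its underside. Bystander.
- tag_blue: Blue key tag, 26 x 58 x 8 mm, lying near the desk's front edge, right of the scale's front; origin at its underside. Bystander.
Mind the look-alikes: they are no part of the job. Several things have the shape of the bin; the one meant has the colours described above.

How it is judged:
On the way, in this order (a step that is already met when the one before it is completed fails the run):
1. the bin stands upright and still on the platform, its middle within 40 mm of the platform's, and is let go (horizontal distance between bin and platform_mid below 0.04 m and z of bin in the frame of scale between 0.063 and 0.07 m and angle between bin's own z axis and vertical below 0.1 rad and contact force between the fingers and bin below 0.2 N and linear speed of bin below 0.02 m/s), for 0.2 s.
2. the green key is held down (over 0.9 mm of its 1.2 mm travel) for 0.3 s while the bin stands free on the platform (horizontal distance between bin and platform_mid below 0.04 m and z of bin in the frame of scale between 0.063 and 0.07 m and angle between bin's own z axis and vertical below 0.1 rad and contact force between the fingers and bin below 0.2 N and value of joint scale_key_3 above 0.0009 m), for 0.3 s.
At the end, for the whole second after the job is handed in: the bin stands upright (within 0.1 rad) and still on the scale's platform, its middle within 40 mm of the platform's middle, released, and the green key is up again (all of step 1 and value of joint scale_key_3 below 0.0004 m); the robot touches nothing.
It fails at once if another key is pressed (over 0.6 mm) (value of joint any of scale_key_0, scale_key_1, scale_key_2 above 0.0006 m).
It fails at once if the fingers press on the scale with more than 30 N (contact force between the fingers and scale above 30 N).
It fails at once if the tin, the pliers or a loose key tag is moved by more than 30 mm (distance of any of insert_tin, ring_pliers, tag_green, tag_blue from where it was at the start of the episode above 0.03 m).
It also fails if it takes over 54 s, if anything falls off the work surface, if the arm or the gripper's body presses on something with over 40 N, if the wrist force passes 120 N, or if a joint passes its speed limit or range.

## Working session

There is one attempt and no reset: what is moved stays moved. The work goes in short steps, Python scripts to look and compute and a shell command to move; the robot and the scene stay as the last step left them, time stands still between calls to the robot, and variables do not carry over. Pictures are saved under pics/ and viewed, at most 10 in all, crops included, and the job is handed in when it is done.

```bash
mkdir -p pics; cat > h.py <<'E'
from station import bot
import numpy as np, cv2
from scipy.spatial.transform import Rotation as Rn
def cloud(cam,depth,m=None):
    c=bot.camera_model(cam);K=np.array(c["intrinsics"],float);d=np.array(c["dist_coeffs"],float)
    R=np.array(c["R"]);t=np.array(c["t"])
    m=(depth>0) if m is None else (m&(depth>0))
    v,u=np.nonzero(m);p=cv2.undistortPoints(np.stack([u,v],1).astype(np.float64)[:,None],K,d)[:,0]
    z=depth[v,u].astype(float)
    return (np.c_[p*z[:,None],z]-t)@R,u,v
def ray(cam,px,zw):
    c=bot.camera_model(cam);K=np.array(c["intrinsics"],float);d=np.array(c["dist_coeffs"],float)
    R=np.array(c["R"]);t=np.array(c["t"])
    p=cv2.undistortPoints(np.array([[px]],float),K,d)[0,0];o=-R.T@t;w=R.T@np.r_[p,1]
    return o+w*(zw-o[2])/w[2]
def st():
    s=bot.get_obs();q=s["tool_rot"];M=Rn.from_quat(np.r_[q[1:],q[0]]).as_matrix()
    return s,np.array(s["eef_pos"]),M
E
python3 - <<'E'
from h import *
ims=[]
for c in("top","side"):
    im,d=bot.read_camera(c);cv2.imwrite(f"pics/{c}0.png",im);np.save(c+"d.npy",d);
    for n in("bin","insert_tin","ring_pliers","scale"):
        for r in bot.trace(n,c):
            P,u,v=cloud(c,d,r["mask"]);col=im[r["mask"]].mean(0).astype(int)
            print(c,n,round(r["score"],2),np.round(r["at"]),np.round(np.median(P,0),3),col, r["mask"].sum())
    for n in("platform_mid","key_3_face","bin"):
        for r in bot.pinpoint(n,c): print(c,"pt",n,round(r["score"],2),np.round(r["at"],1),np.round(ray(c,r["at"],{"platform_mid":.066,"key_3_face":.053,"bin":0}[n]),4))
s,p,M=st();print(s["t"],p,M.round(3))
E
```

```text
top bin 0.98 [384. 206.] [ 0.491 -0.357  0.007] [ 60 129 135] 573
top bin 0.9 [431. 189.] [ 0.561 -0.501  0.009] [89 99 61] 611
top bin 0.63 [347. 188.] [ 0.553 -0.242  0.005] [114  69 112] 570
top bin 0.52 [159. 261.] [0.334 0.31  0.01 ] [ 94 114 146] 258
top insert_tin 0.59 [135. 218.] [0.457 0.387 0.033] [95 85 78] 431
top ring_pliers 0.82 [152. 260.] [0.336 0.318 0.011] [ 87 110 145] 322
top scale 0.97 [220. 179.] [0.558 0.123 0.062] [ 85  98 102] 8547
top pt platform_mid 0.6 [218.8 166.2] [0.6046 0.1331 0.066 ]
top pt key_3_face 0.39 [263.8 199.5] [0.5104 0.0028 0.053 ]
top pt bin 0.86 [345.3 188.3] [ 0.5525 -0.2435  0.    ]
top pt bin 0.74 [380.9 208.5] [ 0.4916 -0.3511  0.    ]
top pt bin 0.74 [430.6 188.5] [ 0.5539 -0.5035  0.    ]
top pt bin 0.46 [223.2 184.3] [0.5616 0.1277 0.    ]
side bin 0.94 [336. 262.] [ 0.555 -0.242  0.019] [79 41 77] 733
side bin 0.71 [341. 301.] [ 0.491 -0.345  0.017] [ 56 141 152] 907
side bin 0.66 [402. 331.] [ 0.564 -0.497  0.011] [106 115  52] 1051
side insert_tin 0.61 [218. 160.] [0.454 0.376 0.032] [101  90  76] 234
side ring_pliers 0.49 [197. 182.] [0.336 0.313 0.01 ] [101 132 182] 162
side scale 0.55 [272. 185.] [0.539 0.088 0.058] [100 117 120] 4728
side pt platform_mid 0.63 [284.2 172.7] [0.5987 0.1425 0.066 ]
side pt key_3_face 0.35 [276.9 206. ] [0.5028 0.0163 0.053 ]
side pt key_3_face 0.25 [221.2 160.1] [0.4461 0.3322 0.053 ]
side pt bin 0.77 [401.6 339.6] [ 0.5634 -0.509   0.    ]
side pt bin 0.75 [331.1 265.7] [ 0.5443 -0.2323  0.    ]
side pt bin 0.72 [276.6 207.1] [0.5277 0.0656 0.    ]
side pt bin 0.69 [337.7 304.8] [ 0.4849 -0.3515  0.    ]
0.8 [0.23387101 0.63318305 0.40472236] [[-0.938  0.346  0.   ]
 [ 0.346  0.938  0.   ]
 [-0.     0.    -1.   ]]
```

View pics/top0.png

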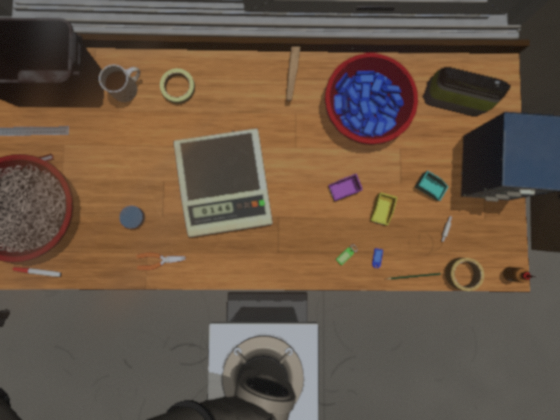

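View pics/side0.png

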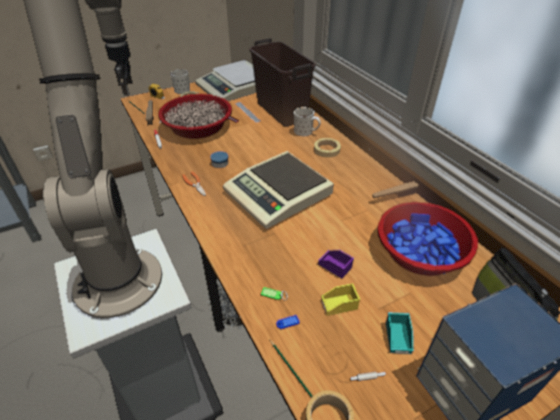

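The top view shows the scale around (222,182), its green key near (262,203), the yellow bin at (383,209) and the purple and teal look-alikes on either side of it. The side view confirms this, with the yellow bin at (341,300).

```bash
python3 - <<'E'
from h import *
im=cv2.imread("pics/top0.png");
for c in("top","side"):
    im=cv2.imread(f"pics/{c}0.png");d=np.load(c+"d.npy")
    hsv=cv2.cvtColor(im,cv2.COLOR_BGR2HSV)
    P=np.full((420,560,3),np.nan);Q,u,v=cloud(c,d);P[v,u]=Q
    y=(hsv[...,0]>22)&(hsv[...,0]<38)&(hsv[...,1]>110)&(np.hypot(P[...,0]-.49,P[...,1]+.355)<.08)
    q=P[y];r=cv2.minAreaRect(q[:,:2].astype(np.float32));print(c,"bin",y.sum(),np.round(cv2.boxPoints(r),3).tolist(),np.round(r[0],4),np.round(r[1],4),r[2])
    h=q[q[:,2]>.030]; print(" high n",len(h),h.mean(0).round(4),"zmax",np.percentile(q[:,2],[50,90,98]).round(4)); 
    if len(h)>4:
        r=cv2.minAreaRect(h[:,:2].astype(np.float32));print("  highrect",np.round(r[0],4),np.round(r[1],4),r[2])
    s=(np.hypot(P[...,0]-.57,P[...,1]-.13)<.22)&(P[...,2]>.02)&(P[...,2]<.09)
    n,l,stt,_=cv2.connectedComponentsWithStats(s.astype(np.uint8));k=1+np.argmax(stt[1:,4]);q=P[l==k]
    r=cv2.minAreaRect(q[:,:2].astype(np.float32));print(c,"scale",np.round(cv2.boxPoints(r),3).tolist(),np.round(r[0],4),np.round(r[1],4),r[2])
    pl=P[(l==k)&(hsv[...,2]<90)&(P[...,2]>.061)];print(" plat",len(pl),np.median(pl,0).round(4)); r=cv2.minAreaRect(pl[:,:2].astype(np.float32));print(np.round(r[0],4),np.round(r[1],4),r[2])
    g=(hsv[...,0]>45)&(hsv[...,0]<75)&(hsv[...,1]>120)&(np.hypot(P[...,0]-.51,P[...,1]-.01)<.05)
    print(" green",g.sum(),np.nanmean(P[g],0).round(4), np.argwhere(g).mean(0), ray(c,np.argwhere(g).mean(0)[::-1],.053).round(4))
    desk=P[(np.hypot(P[...,0]-.45,P[...,1]+.1)<.05)];print(" desk z",np.median(desk[:,2]))
im=cv2.imread("pics/top0.png");a=cv2.resize(im[170:250,320:420],None,fx=4,fy=4,interpolation=cv2.INTER_CUBIC)
im=cv2.imread("pics/side0.png");b=cv2.resize(im[270:330,300:380],None,fx=4,fy=4,interpolation=cv2.INTER_CUBIC)
b=cv2.copyMakeBorder(b,0,80,0,0,cv2.BORDER_CONSTANT)
cv2.imwrite("pics/crop1.png",np.hstack([a,b]))
E
```

```text
top bin 541 [[0.4390000104904175, -0.36500000953674316], [0.5299999713897705, -0.39100000262260437], [0.5450000166893005, -0.3409999907016754], [0.45399999618530273, -0.3149999976158142]] [ 0.4922 -0.3528] [0.0526 0.0947] 74.0650405883789
 high n 99 [ 0.5088 -0.3531  0.0409] zmax [0.006  0.0411 0.0471]
  highrect [ 0.4972 -0.3534] [0.0508 0.0651] 73.7031478881836
top scale [[0.39899998903274536, 0.22599999606609344], [0.4399999976158142, -0.024000000208616257], [0.7350000143051147, 0.024000000208616257], [0.6949999928474426, 0.27399998903274536]] [0.5673 0.1252] [0.2993 0.253 ] 9.231383323669434
 plat 3828 [0.6034 0.1295 0.0672]
[0.5946 0.1292] [0.1841 0.2024] 9.207137107849121
 green 19 [0.5024 0.0106 0.0539] [202.21052632 261.05263158] [0.5025 0.0107 0.053 ]
 desk z 0.000728346134871047
side bin 807 [[0.4399999976158142, -0.36800000071525574], [0.5400000214576721, -0.39399999380111694], [0.5590000152587891, -0.3179999887943268], [0.45899999141693115, -0.2930000126361847]] [ 0.4993 -0.3431] [0.0779 0.1031] 75.52003479003906
 high n 218 [ 0.5042 -0.3579  0.0394] zmax [0.0187 0.042  0.047 ]
  highrect [ 0.4964 -0.3544] [0.0542 0.0668] 75.00390625
side scale [[0.3970000147819519, 0.2240000069141388], [0.4399999976158142, -0.027000000700354576], [0.7239999771118164, 0.02199999988079071], [0.6809999942779541, 0.2720000147819519]] [0.5604 0.1228] [0.2875 0.2543] 9.705477714538574
 plat 1732 [0.5981 0.1165 0.0672]
[0.6024 0.1248] [0.1645 0.2047] 8.647920608520508
 green 19 [0.5005 0.0093 0.0541] [207.26315789 277.31578947] [0.5011 0.0104 0.053 ]
 desk z 0.0008422537645268701
```

View pics/crop1.png

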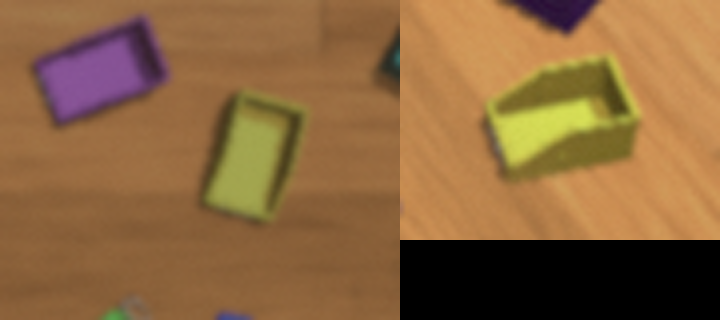

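The crop shows the yellow bin with its low front towards the robot and its tall end away, at a yaw of about -16°. Grip point is about (0.507, -0.357).

```bash
python3 -m pendant '[[0.085,0,0,0,-4.4],[0.085,-0.034,-0.01,0,0],[0.085,-0.034,-0.01,0,0],[0.085,-0.034,-0.01,0,0],[0.085,-0.034,-0.01,0,0],[0.085,-0.034,-0.01,0,0],[0.085,-0.034,-0.01,0,0],[0.085,-0.034,-0.01,0,0],[0.085,-0.034,-0.01,0,0],[0.085,-0.034,-0.01,0,0]]' 20
python3 -m pendant '[[0.085,-0.0095,-0.0329,0,0],[0.085,-0.0095,-0.0329,0,0],[0.085,-0.0095,-0.0329,0,0],[0.085,-0.0095,-0.0329,0,0],[0.085,-0.0095,-0.0329,0,0],[0.085,-0.0095,-0.0329,0,0],[0.085,-0.0095,-0.0329,0,0],[0.085,-0.0095,-0.0329,0,0],[0.085,-0.0095,-0.0329,0,0],[0.085,-0.0095,-0.0329,0,0],[0.085,-0.0095,-0.0329,0,0],[0.085,-0.0095,-0.0329,0,0]]'
python3 -m pendant '[[0.085,-0.0095,-0.0329,0,0],[0.085,-0.0095,-0.0329,0,0],[0.085,-0.0095,-0.0329,0,0],[0.085,-0.0095,-0.0329,0,0],[0.085,-0.0095,-0.0329,0,0],[0.085,-0.0095,-0.0329,0,0],[0.085,-0.0095,-0.0329,0,0],[0.085,-0.0095,-0.0329,0,0],[0.085,-0.0095,-0.0329,0,0],[0.085,-0.0095,-0.0329,0,0],[0.085,-0.0095,-0.0329,0,0],[0.085,0,0,0,0]]'
cat >> h.py <<'E'
def go(x,y,z,yaw_y=None):
    s,p,M=st();d=np.array([x,y,z])-p
    print("t",round(s["t"],2),"tcp",p.round(4),"yang",np.degrees(np.arctan2(M[1,1],M[0,1])).round(2),"tool delta",(M.T@d).round(4),"F",np.round(s["contact_force"],2),"w",round(s["gripper_width"],3),"g",round(s["grasp_force"],1))
E
python3 -c "from h import *;go(.507,-.3575,.18)"
```

```text
t: 1.63
eef_pos: [0.5049, 0.4618, 0.4049]
tool_rot: [0.0, 0.138, 0.99, 0.0]
contact_force: [-0.1, 1.0, -0.4]
gripper_width: 0.995
grasp_force: 0.0
t: 2.63
eef_pos: [0.505, 0.0504, 0.405]
tool_rot: [0.0, 0.138, 0.99, 0.0]
contact_force: [1.0, 0.6, -0.6]
gripper_width: 0.992
grasp_force: 0.0
t: 3.63
eef_pos: [0.5046, -0.3318, 0.4053]
tool_rot: [0.0, 0.142, 0.99, -0.003]
contact_force: [-0.5, -0.3, -0.6]
gripper_width: 0.994
grasp_force: 0.0
t 3.63 tcp [ 0.5046 -0.3318  0.4053] yang 73.63 tool delta [-0.0091 -0.0229  0.2254] F [-0.53 -0.33 -0.6 ] w 0.994 g 0.0
```

```bash
python3 -m pendant '[[0.085,-0.009,-0.023,0.03,-0.5],[0.085,0,0,0.03,0],[0.085,0,0,0.03,0],[0.085,0,0,0.03,0],[0.085,0,0,0.03,0],[0.085,0,0,0,0],[0.085,0,0,0,0]]'
python3 - <<'E'
from h import *
go(.507,-.3575,.18)
out=[]
for c,sl in(("top",(slice(150,260),slice(320,440))),("side",(slice(240,350),slice(280,400)))):
    im,d=bot.read_camera(c);out.append(cv2.resize(im[sl],None,fx=3.3,fy=3.3,interpolation=cv2.INTER_CUBIC))
cv2.imwrite("pics/pre.png",np.hstack(out))
E
```

```text
t: 4.22
eef_pos: [0.5088, -0.3488, 0.2538]
tool_rot: [-0.002, 0.134, 0.991, 0.001]
contact_force: [-0.3, -0.6, 0.8]
gripper_width: 0.995
grasp_force: 0.0
t 4.22 tcp [ 0.5088 -0.3488  0.2538] yang 74.63 tool delta [-0.0008 -0.0089  0.0738] F [-0.27 -0.59  0.81] w 0.995 g 0.0
```

View pics/pre.png

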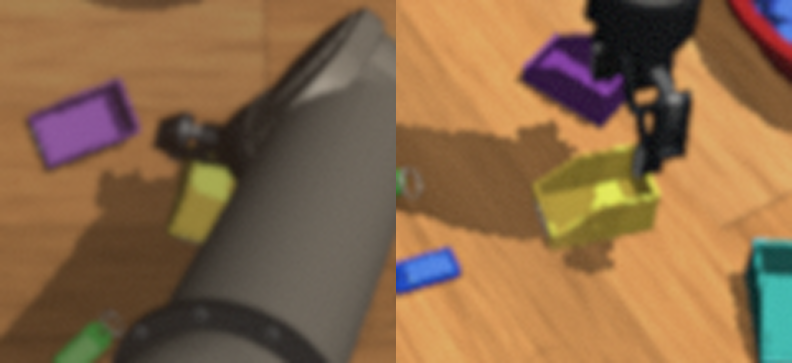

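The side view shows the gripper above the bin's tall end, with the purple bin clear to the left of the fingers. Next I correct the 9 mm in y and descend.

```bash
python3 -m pendant '[[0.078,0,-0.009,0,0],[0.078,0,0,0.01,0],[0.078,0,0,0,0],[0.078,0,0,0,0]]'; python3 -c "from h import *;go(.507,-.3575,.18)"
```

```text
t: 4.65
eef_pos: [0.5065, -0.3581, 0.2447]
tool_rot: [-0.0, 0.134, 0.991, 0.0]
contact_force: [0.1, -0.6, -0.5]
gripper_width: 0.912
grasp_force: 0.0
t 4.65 tcp [ 0.5065 -0.3581  0.2447] yang 74.6 tool delta [-0.0003  0.0007  0.0647] F [ 0.05 -0.61 -0.52] w 0.912 g 0.0
```

```bash
python3 -m pendant '[[0.078,0,0,0.02,0],[0.078,0,0,0.02,0],[0.078,0,0,0.02,0],[0.078,0,0,0.005,0],[0.078,0,0,0,0],[0.078,0,0,0,0]]'; python3 -m pendant '[[0.03,0,0,0,0],[0.03,0,0,0,0],[0.03,0,0,0,0],[0.03,0,0,0,0],[0.03,0,0,0,0],[0.03,0,0,0,0],[0.03,0,0,0,0],[0.03,0,0,0,0]]' 20; python3 -c "from h import *;go(.507,-.3575,.18)"
```

```text
t: 5.15
eef_pos: [0.507, -0.3581, 0.1802]
tool_rot: [0.0, 0.134, 0.991, -0.0]
contact_force: [0.3, 0.1, 0.6]
gripper_width: 0.915
grasp_force: 0.0
t: 5.82
eef_pos: [0.5073, -0.3583, 0.181]
tool_rot: [0.001, 0.134, 0.991, -0.0]
contact_force: [-0.3, -0.3, 6.5]
gripper_width: 0.607
grasp_force: 21.8
t 5.82 tcp [ 0.5073 -0.3583  0.181 ] yang 74.63 tool delta [0.0005 0.0007 0.001 ] F [-0.26 -0.29  6.53] w 0.607 g 21.8
```

```bash
python3 -m pendant '[[0.03,0,0,-0.01,0],[0.03,0,0,-0.03,0],[0.03,0,0,-0.03,0],[0.03,0,0,-0.03,0],[0.03,0,0,-0.03,0],[0.03,0,0,-0.03,0],[0.03,0,0,0,0]]';
python3 -m pendant '[[0.03,0.0012,0.03,0,0],[0.03,0.0012,0.03,0,0],[0.03,0.0012,0.03,0,0],[0.03,0.0012,0.03,0,0],[0.03,0.0012,0.03,0,0],[0.03,0.0012,0.03,0,0],[0.03,0.0012,0.03,0,0],[0.03,0.0012,0.03,0,0],[0.03,0.0012,0.03,0,0],[0.03,0.0012,0.03,0,0],[0.03,0.0012,0.03,0,0],[0.03,0.0012,0.03,0,0]]';
python3 -m pendant '[[0.03,0.0012,0.03,0,0],[0.03,0.0012,0.03,0,0],[0.03,0.0012,0.03,0,0],[0.03,0.0012,0.03,0,0],[0.03,0,0.015,0,0],[0.03,0,0,0,0],[0.03,0,0,0,0],[0.03,0,0,0,0]]';
python3 - <<'E'
from h import *
go(.622,.126,.250)
out=[]
for c,sl in(("top",(slice(120,240),slice(150,290))),("side",(slice(120,240),slice(210,350)))):
    im,d=bot.read_camera(c);out.append(cv2.resize(im[sl],None,fx=2.8,fy=2.8,interpolation=cv2.INTER_CUBIC))
cv2.imwrite("pics/over.png",np.hstack(out))
E
```

```text
t: 6.4
eef_pos: [0.5078, -0.3594, 0.3467]
tool_rot: [0.005, 0.134, 0.991, -0.002]
contact_force: [0.7, -1.0, 0.4]
gripper_width: 0.609
grasp_force: 21.3
t: 7.4
eef_pos: [0.5881, -0.0056, 0.3399]
tool_rot: [-0.0, 0.134, 0.991, 0.0]
contact_force: [0.8, -0.5, -0.7]
gripper_width: 0.611
grasp_force: 21.3
t: 8.07
eef_pos: [0.6193, 0.1224, 0.3396]
tool_rot: [-0.0, 0.135, 0.991, -0.001]
contact_force: [0.1, -0.6, -0.1]
gripper_width: 0.605
grasp_force: 21.3
t 8.07 tcp [0.6193 0.1224 0.3396] yang 74.51 tool delta [-0.0017  0.0043  0.0896] F [ 0.14 -0.59 -0.11] w 0.605 g 21.3
```

View pics/over.png

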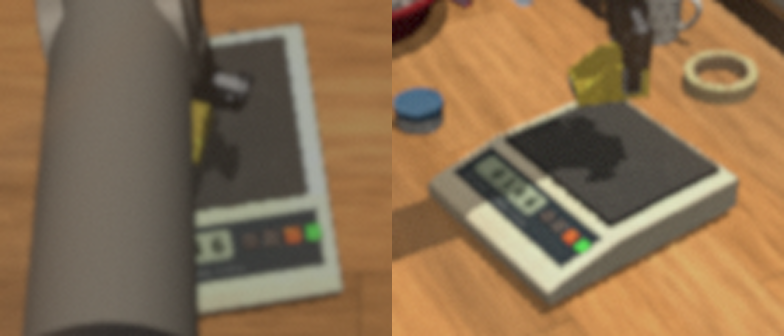

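The bin is held upright over the platform: in the side crop it sits at (600,75), above the dark plate. I lower it in two stages.

```bash
python3 -m pendant '[[0.03,-0.002,0.004,0.02,0],[0.03,0,0,0.025,0],[0.03,0,0,0.025,0],[0.03,0,0,0.01,0],[0.03,0,0,0,0],[0.03,0,0,0,0],[0.03,0,0,0,0]]'; python3 -c "from h import *;go(.622,.126,.248)"
```

```text
t: 8.75
eef_pos: [0.6232, 0.1273, 0.2613]
tool_rot: [0.001, 0.134, 0.991, 0.0]
contact_force: [0.6, 0.3, 0.2]
gripper_width: 0.606
grasp_force: 21.3
t 8.75 tcp [0.6232 0.1273 0.2613] yang 74.58 tool delta [ 0.0009 -0.0016  0.0133] F [0.56 0.3  0.2 ] w 0.606 g 21.3
```

```bash
python3 -m pendant '[[0.03,0,0,0.004,0],[0.03,0,0,0.004,0],[0.03,0,0,0.003,0],[0.03,0,0,0,0],[0.03,0,0,0.001,0],[0.03,0,0,0,0],[0.03,0,0,0,0]]'; python3 -c "from h import *;go(.622,.126,.248)"
```

```text
t: 9.33
eef_pos: [0.6225, 0.1278, 0.2477]
tool_rot: [-0.0, 0.134, 0.991, 0.0]
contact_force: [-0.3, -0.1, -0.5]
gripper_width: 0.604
grasp_force: 21.3
t 9.33 tcp [0.6225 0.1278 0.2477] yang 74.63 tool delta [-0.     -0.0019 -0.0003] F [-0.35 -0.06 -0.51] w 0.604 g 21.3
```

```bash
for i in 1 2; do python3 -m pendant '[[0.03,0,0,0.001,0],[0.03,0,0,0,0],[0.03,0,0,0,0]]' | egrep 'eef|contact'; done
```

```text
eef_pos: [0.6226, 0.1278, 0.2473]
contact_force: [-1.1, -0.7, 4.8]
eef_pos: [0.6226, 0.1277, 0.2472]
contact_force: [-6.0, 0.2, 12.9]
```

```bash
python3 -m pendant '[[0.03,0,0,-0.001,0],[0.03,0,0,0,0],[0.055,0,0,0,0],[0.06,0,0,0,0],[0.068,0,0,0,0],[0.076,0,0,0,0],[0.076,0,0,0,0]]'
python3 -m pendant '[[0.076,0,0,-0.01,0],[0.076,0,0,-0.02,0],[0.076,0,0,-0.03,0],[0.076,0,0,-0.04,0],[0.076,0,0,-0.02,0],[0.0,0.04,0,0,0],[0,0.04,0,0,0],[0,0.04,0,0,0],[0,0.03,-0.01,0,0],[0,0,-0.03,0,0],[0,0,0,0,0],[0,0,0,0,0]]'
python3 - <<'E'
from h import *
go(.5015,.0105,.25)
out=[]
for c,sl in(("top",(slice(120,240),slice(150,290))),("side",(slice(120,240),slice(210,350)))):
    im,d=bot.read_camera(c);out.append(cv2.resize(im[sl],None,fx=2.8,fy=2.8,interpolation=cv2.INTER_CUBIC))
    for r in bot.pinpoint("bin",c): print(c,round(r["score"],2),np.round(r["at"],1),ray(c,r["at"],.066).round(4))
    hsv=cv2.cvtColor(im,cv2.COLOR_BGR2HSV);P=np.full((420,560,3),np.nan);Q,u,v=cloud(c,d);P[v,u]=Q
    y=(hsv[...,0]>22)&(hsv[...,0]<38)&(hsv[...,1]>130)&(np.hypot(P[...,0]-.605,P[...,1]-.13)<.1)
    q=P[y];r=cv2.minAreaRect(q[:,:2].astype(np.float32));print(y.sum(),r,np.median(q,0))
cv2.imwrite("pics/placed.png",np.hstack(out))
E
```

```text
t: 10.42
eef_pos: [0.6224, 0.1278, 0.2464]
tool_rot: [-0.0, 0.134, 0.991, -0.0]
contact_force: [-0.0, -1.0, -0.2]
gripper_width: 0.888
grasp_force: 0.0
t: 11.42
eef_pos: [0.4668, 0.1277, 0.3676]
tool_rot: [0.0, 0.135, 0.991, 0.0]
contact_force: [1.2, 0.5, -0.0]
gripper_width: -0.001
grasp_force: 0.0
t 11.42 tcp [0.4668 0.1277 0.3676] yang 74.51 tool delta [-0.0646 -0.1037  0.1176] F [ 1.23  0.49 -0.01] w -0.001 g 0.0
top 0.73 [427.3 185.9] [ 0.5522 -0.4693  0.066 ]
top 0.68 [216.5 165.9] [0.6054 0.1398 0.066 ]
top 0.61 [341.9 186.1] [ 0.5497 -0.2225  0.066 ]
524 ((0.6035119295120239, 0.13318279385566711), (0.053414709866046906, 0.08423464745283127), 75.04224395751953) [0.61057497 0.13504638 0.07093502]
side 0.87 [290.3 174.7] [0.6113 0.1228 0.066 ]
side 0.75 [398.9 336.9] [ 0.5248 -0.5251  0.066 ]
side 0.64 [331.6 262.9] [ 0.5145 -0.2694  0.066 ]
side 0.31 [285.4 324.3] [ 0.3158 -0.374   0.066 ]
471 ((0.6015529632568359, 0.13411256670951843), (0.06003527343273163, 0.08336334675550461), 75.10435485839844) [0.60429852 0.11955956 0.08906731]
```

View pics/placed.png

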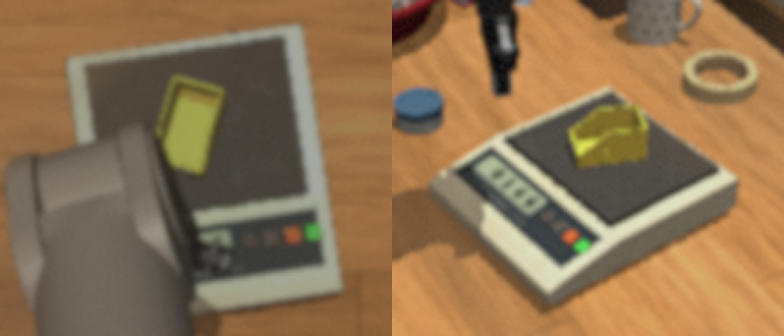

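The bin stands upright within a few mm of the platform's middle. Next I turn the shut gripper so its narrow pad width lies along the key row.

```bash
python3 -c "from h import *;print(np.round(bot.get_obs()['q'],2))"; python3 -m pendant '[[0,0,0,0,7],[0,0,0,0,7],[0,0,0,0,7],[0,0,0,0,7],[0,0,0,0,7],[0,0,0,0,7],[0,0,0,0,7],[0,0,0,0,7],[0,0,0,0,7],[0,0,0,0,2.3],[0,0,0,0,0],[0,0,0,0,0]]'; python3 -c "from h import *;go(.4972,.0072,.25);print(np.round(bot.get_obs()['q'],2))"
```

```text
[-0.68  0.21  0.32  2.06 -0.08  0.89  0.99]
t: 12.62
eef_pos: [0.4676, 0.1294, 0.3666]
tool_rot: [0.0, 0.646, 0.763, -0.0]
contact_force: [-0.4, 0.3, -0.1]
gripper_width: -0.001
grasp_force: 0.0
t 12.62 tcp [0.4676 0.1294 0.3666] yang 9.45 tool delta [-0.1254  0.0092  0.1167] F [-0.37  0.31 -0.15] w -0.001 g 0.0
[-0.83  0.22  0.5   2.06 -0.14  0.89 -0.09]
```

```bash
python3 -m pendant '[[0,-0.031,0.002,0,0],[0,-0.031,0.002,0,0],[0,-0.031,0.002,0,0],[0,-0.032,0.003,0,0],[0,0,0,0.03,0],[0,0,0,0.03,0],[0,0,0,0.03,0],[0,0,0,0.015,0],[0,0,0,0,0],[0,0,0,0,0],[0,0,0,0,0]]' ; python3 - <<'E'
from h import *
go(.4972,.0072,.24)
out=[]
for c,sl in(("top",(slice(150,240),slice(190,300))),("side",(slice(150,240),slice(220,330)))):
    im,d=bot.read_camera(c);out.append(cv2.resize(im[sl],None,fx=3.6,fy=3.6,interpolation=cv2.INTER_CUBIC))
cv2.imwrite("pics/key.png",np.hstack(out))
E
```

```text
t: 13.53
eef_pos: [0.4971, 0.007, 0.2626]
tool_rot: [0.001, 0.647, 0.762, 0.001]
contact_force: [-0.5, -0.2, 0.6]
gripper_width: 0.003
grasp_force: 0.0
t 13.53 tcp [0.4971 0.007  0.2626] yang 9.36 tool delta [0.0002 0.0001 0.0226] F [-0.45 -0.18  0.61] w 0.003 g 0.0
```

View pics/key.png

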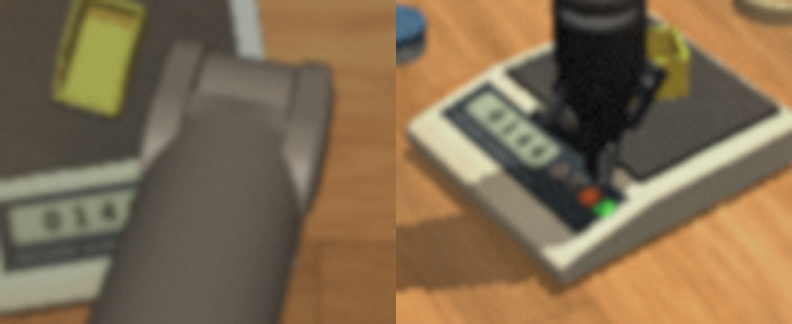

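The tip hovers just above the green key: crop (600,180) against (605,208) in the side view. The bin is clear. I'll check the alignment by projecting the tip point and its footprint into the side camera.

```bash
python3 - <<'E'
from h import *
im,d=bot.read_camera("side");c=bot.camera_model("side")
s,p,M=st();tip=p+M[:,2]*.173
o=np.array([[0,0,0],[.011,0,0],[-.011,0,0],[0,.0145,0],[0,-.0145,0]])
pt=tip+o@M.T
key=np.array([[.5018,.0105,.053]])
px=cv2.projectPoints(np.r_[pt,key],cv2.Rodrigues(np.array(c["R"]))[0],np.array(c["t"],float),np.array(c["intrinsics"],float),np.array(c["dist_coeffs"],float))[0][:,0]
print(px.round(1))
S=8;a=cv2.resize(im[175:225,240:320],None,fx=S,fy=S,interpolation=cv2.INTER_CUBIC)
for i,q in enumerate(px):cv2.circle(a,tuple(int(k) for k in ((q+.5-[240,175])*S)),4,[(255,0,255),(255,255,0),(255,255,0),(0,255,255),(0,255,255),(0,0,255)][i],-1)
cv2.imwrite("pics/proj.png",a)
E
```

```text
[[276.7 199.1]
 [274.5 197.3]
 [278.9 200.9]
 [280.4 197.2]
 [272.9 201. ]
 [277.5 207.2]]
```

View pics/proj.png

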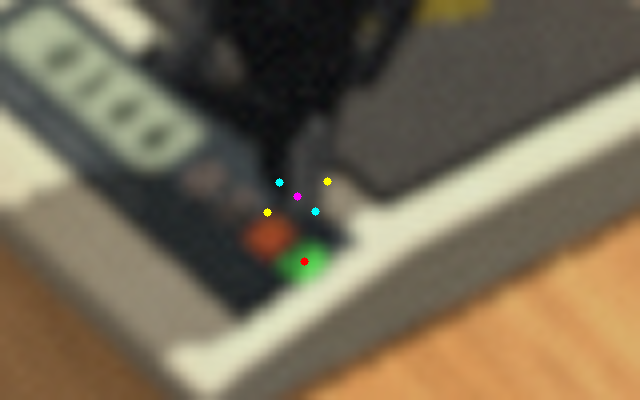

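The projected tip (297,196) matches the visible finger end, and directly below it is the green key (304,262). I descend with force checks.

```bash
python3 -m pendant '[[0,0,0,0.012,0],[0,0,0,0.012,0],[0,0,0,0.006,0],[0,0,0,0,0],[0,0,0,0,0]]' | egrep 'eef|contact'; for i in 1 2 3; do python3 -m pendant '[[0,0,0,0.001,0],[0,0,0,0,0],[0,0,0,0,0]]' | egrep 'eef|contact'; done
```

```text
eef_pos: [0.4965, 0.0071, 0.2321]
contact_force: [0.1, -0.1, -0.4]
eef_pos: [0.4966, 0.0071, 0.2311]
contact_force: [-0.2, -0.3, -0.6]
eef_pos: [0.4964, 0.0071, 0.2297]
contact_force: [0.1, 0.0, 0.5]
eef_pos: [0.4963, 0.0071, 0.2286]
contact_force: [-0.7, 0.3, 0.1]
```

```bash
for i in 1 2 3 4; do python3 -m pendant '[[0,0,0,0.0007,0],[0,0,0,0,0],[0,0,0,0,0]]' | egrep 'eef|contact'; done
```

```text
eef_pos: [0.4964, 0.0071, 0.2279]
contact_force: [-1.5, -0.3, 0.4]
eef_pos: [0.4963, 0.0071, 0.2273]
contact_force: [0.6, -0.2, 0.4]
eef_pos: [0.4964, 0.0071, 0.2266]
contact_force: [-1.0, 0.5, 1.0]
eef_pos: [0.4965, 0.0071, 0.226]
contact_force: [0.1, -0.1, 3.0]
```

```bash
for i in 1 2 3; do python3 -m pendant '[[0,0,0,0.0005,0],[0,0,0,0,0],[0,0,0,0,0]]' | egrep 'eef|contact'; done
```

```text
eef_pos: [0.4966, 0.0071, 0.2256]
contact_force: [-0.8, -0.2, 4.8]
eef_pos: [0.4967, 0.0071, 0.2254]
contact_force: [-1.7, 1.3, 9.2]
eef_pos: [0.4967, 0.007, 0.2252]
contact_force: [-2.3, 0.3, 13.8]
```

The force rose along the 4 N/mm spring to about 5 N and then stiffened, so the key is at its stop. I hold briefly, then release and retreat.

```bash
python3 -m pendant '[[0,0,0,0,0],[0,0,0,0,0],[0,0,0,0,0],[0,0,0,0,0]]' | egrep 'eef|contact'; python3 -m pendant '[[0,0,0,-0.005,0],[0,0,0,-0.015,0],[0,0,0,-0.03,0],[0,0,0,-0.04,0],[0,0,0,-0.03,0],[0,-0.03,0,0,0],[0,-0.03,0,0,0],[0,-0.03,0,0,0],[0,0,0,0,0],[0,0,0,0,0],[0,0,0,0,0]]'
python3 - <<'E'
from h import *
out=[]
for c,sl in(("top",(slice(110,280),slice(120,400))),("side",(slice(110,280),slice(160,360)))):
    im,d=bot.read_camera(c);out.append(cv2.resize(im[sl],None,fx=1.65,fy=1.65,interpolation=cv2.INTER_CUBIC))
cv2.imwrite("pics/end.png",np.hstack(out))
E
```

```text
eef_pos: [0.4967, 0.007, 0.2252]
contact_force: [-2.7, 0.5, 14.8]
t: 17.85
eef_pos: [0.5106, -0.0814, 0.3439]
tool_rot: [-0.001, 0.647, 0.762, -0.0]
contact_force: [-0.2, 0.4, 0.4]
gripper_width: -0.003
grasp_force: 0.0
```

View pics/end.png

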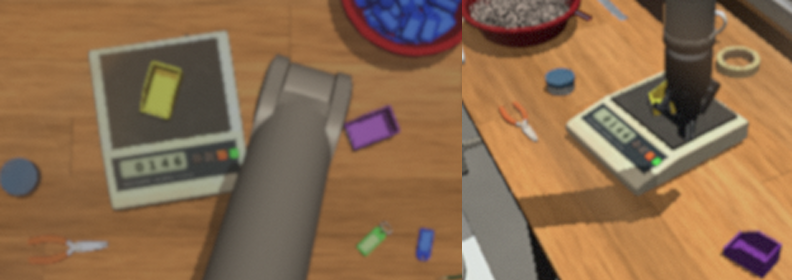

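The bin stands on the platform at (160,90) in the top crop, the key is free, and the tin, pliers and tags have not moved. I hand in.

```bash
python3 -c "from station import bot;print(bot.hand_in())"
```

```text
the job is handed in; nothing more can be done
None
```

I handed the job in at about 18 s: the yellow bin stands released near the platform's middle, and I pressed the green key to its stop (about 15 N), held it roughly half a second and let it go; the display still reads 0146, and the hand-in returned no verdict.

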